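# Line up the tea tins by height on the display step

### The job

Line up the green, red, blue and yellow tea tins on the low clear display step, one upright and centred on each of its four round marks, in order of height: the shortest on the mark nearest the bell, rising to the tallest on the mark nearest the clay dish. Set each tin down gently rather than dropping it, and leave the bell, the dish and the spoon where they are.

Things in the scene. Friction and masses are not known exactly. Their poses are not given: they have to be found in the camera images.
- tin_green: green cylindrical tea tin with a screw lid of the same colour and a small steel disc on top, shortest of the four: 52 mm diameter, 40 mm tall, straight-sided, 50 to 190 g, loose, stands upright on the counter at the start. Origin: centre of its underside, z up the tin.
- tin_red: red cylindrical tea tin with a screw lid of the same colour and a small steel disc on top, second shortest of the four: 52 mm diameter, 55 mm tall, straight-sided, 50 to 190 g, loose, stands upright on the counter at the start. Origin: centre of its underside, z up the tin.
- tin_blue: blue cylindrical tea tin with a screw lid of the same colour and a small steel disc on top, second tallest of the four: 52 mm diameter, 70 mm tall, straight-sided, 50 to 190 g, loose, stands upright on the counter at the start. Origin: centre of its underside, z up the tin.
- tin_yellow: yellow cylindrical tea tin with a screw lid of the same colour and a small steel disc on top, tallest of the four: 52 mm diameter, 85 mm tall, straight-sided, 50 to 190 g, loose, stands upright on the counter at the start. Origin: centre of its underside, z up the tin.
- step: fixed clear acrylic display step, 90 mm deep (x), 500 mm long (y), 30 mm high, flat top. Four flat round cork marks with black rims (62 mm over the rim) lie on top at x = 0, y = -126, -42, +42 and +126 mm. The bell stands at one end (y about +212 or -212 mm), the clay dish at the other. Origin: centre of its underside, z up; x points away from the robot.
- bell: tiny brass-look bell, 42 mm diameter at the rim, 56 mm tall, loose, standing at one end of the step, either end. Origin: centre of its underside, z up.
- dish: small reddish clay dish, 68 mm diameter, 22 mm tall, loose, standing at the other end of the step. Origin: centre of its underside, z up.
- spoon: steel tasting spoon, 150 mm long, lying loose on the counter among the tins; not needed. It lies along its x axis.
Not all that is in view belongs to the job. Leave any purple look-alike of the tin_green alone.

How it is judged:
At the end, for the whole second after the job is handed in: Each of the four tins stands upright (within 0.08 rad) on the step, with its axis within 13 mm along and 13 mm across of the centre of its own mark, shortest (green) nearest the bell, then red, blue, and yellow nearest the dish; all released and at rest, the bell and the dish upright (((y of bell in the frame of step above 0.15 m and y of tin_green in the frame of step between 0.113 and 0.139 m and y of tin_red in the frame of step between 0.029 and 0.055 m and y of tin_blue in the frame of step between -0.055 and -0.029 m and y of tin_yellow in the frame of step between -0.139 and -0.113 m) or (y of bell in the frame of step below -0.15 m and y of tin_green in the frame of step between -0.139 and -0.113 m and y of tin_red in the frame of step between -0.055 and -0.029 m and y of tin_blue in the frame of step between 0.029 and 0.055 m and y of tin_yellow in the frame of step between 0.113 and 0.139 m)) and x of tin_green in the frame of step between -0.013 and 0.013 m and z of tin_green in the frame of step between 0.025 and 0.035 m and angle between each of tin_green, tin_red, tin_blue, tin_yellow's own z axis and vertical below 0.08 rad and linear speed of each of tin_green, tin_red, tin_blue, tin_yellow below 0.01 m/s and angular speed of each of tin_green, tin_red, tin_blue, tin_yellow below 0.1 rad/s and contact force between each of tin_green, tin_red, tin_blue, tin_yellow and the fingers below 0.05 N and x of tin_red in the frame of step between -0.013 and 0.013 m and z of tin_red in the frame of step between 0.025 and 0.035 m and x of tin_blue in the frame of step between -0.013 and 0.013 m and z of tin_blue in the frame of step between 0.025 and 0.035 m and x of tin_yellow in the frame of step between -0.013 and 0.013 m and z of tin_yellow in the frame of step between 0.025 and 0.035 m and angle between each of bell, dish's own z axis and vertical below 0.15 rad); the robot touches nothing.
It fails at once if the bell is pushed away from where it stood (more than 25 mm) (distance of bell from where it was at the start of the episode above 0.025 m).
It fails at once if the dish is pushed away from where it stood (more than 25 mm) (distance of dish from where it was at the start of the episode above 0.025 m).
It fails at once if the spoon is pushed away from where it stood (more than 25 mm) (distance of spoon from where it was at the start of the episode above 0.025 m).
It fails at once if a tin is dropped or knocked about (moves faster than 0.7 m/s out of the fingers) ((linear speed of tin_green above 0.7 m/s and contact force between tin_green and the fingers below 0.05 N) or (linear speed of tin_red above 0.7 m/s and contact force between tin_red and the fingers below 0.05 N) or (linear speed of tin_blue above 0.7 m/s and contact force between tin_blue and the fingers below 0.05 N) or (linear speed of tin_yellow above 0.7 m/s and contact force between tin_yellow and the fingers below 0.05 N)).
It also fails if it takes over 112 s, if anything falls off the work surface, if the arm or the gripper's body presses on something with over 40 N, if the wrist force passes 120 N, or if a joint passes its speed limit or range.

### The arm

A 6-joint arm with a two-finger parallel gripper is mounted at the origin on the work surface. World frame = base frame: x ahead of the robot, y to its left, z up, the work surface at z = 0. Lengths are in m, angles in rad, forces in N, time in s.
With the tool pointing down it reaches from about 0.35 to 0.975 m from the base axis. Payload 7.1 kg.
Tool frame: the origin (TCP) lies where the fingers leave the gripper's body, on its centre line; the fingertips stand 80 mm ahead of it and the grasp point (between the pads) lies 61 mm ahead of it; z points along the fingers, y is the direction in which the jaws open and shut (so a half turn about z gives the same grasp; the last joint's range is limited). The gripper opens to 88 mm and grips with 3 to 60 N. Pads are 20 mm wide; open, the fingers measure 115 mm over their backs; the gripper's body (75 mm by 178 mm) begins 61 mm behind the grasp point.
Start: joints at [-1.316, 0.423, 1.63, -0, 1.089, -0.019], TCP at [0.169, -0.602, 0.303] pointing down, gripper open.
Joint ranges: [-3, 3], [-0.9, 2.11], [0.09, 2.58], [-1.31, 4.45], [0.11, 2.69], [-2.54, 2.54]. Speed limits (rad/s): [2.39, 2.39, 3.01, 3.14, 3.14, 3.14].

### API

Orientations are given as a unit quaternion [x, y, z, w].
In Python, from station import monitor, read_camera, get_calibration, job gives the robot as it stands.
- The arm moves only by the tool drive_tool, never from a script. Its argument "commands" is a list of rows, each an object with "delta_pos": the shift along the tool's x, y, z in mm, a list of three; "twist": the turn about the tool's z in degrees. In form: [{"delta_pos": [x, y, z], "twist": twist}, ...]. A call has exactly 10 rows; each row shifts and turns the pose as measured when the row begins, along the tool's axes as they then stand; what a row does not reach is not made up. A row lasts 1/8 s, in which the tool goes at most 62.5 mm and 10.7 degrees, less where a joint would pass 70% of its speed; a pose out of reach is approached as far as the arm can. A call is refused whole if a number of a shift passes 62.5 or a number of a turn 10.7, either way. A call with a gripper value outside its range is refused whole. "claw" is the finger opening in mm, from 0 to 87.8, set as the call begins (left out, the last holds). The fingers move at their own pace and stop on an object; "force" is the grip in N (left out, the last holds). Time passes only in rows, so rows that do not move let the fingers close, or fill a call up. It gives the time, the measured TCP pose, the force and the opening at its end, in the units of the state.
- monitor.read_state(): the state, without advancing time (a new reading comes with each control period).
- read_camera(name): name is "scene" or "side" or "wrist"; returns the picture (400x640x3 uint8, red, green, blue); there is no depth.
- get_calibration(name): a dict with "fx", "fy", "cx", "cy" (pixels), "world_to_cam" (4x4, takes a point from world to camera coordinates); the wrist camera has in their place "mount" (4x4, takes a point from camera to tool coordinates, whose origin is the TCP and whose axes are the flange's). Camera axes: x right, y down, z forward; pixel columns grow to the right and rows downward; lengths in m; the calibration is good to about 2 mm. The wrist camera is an equidistant fisheye: a pixel r from the principal point sees the ray r / f radians off the axis. A picture is of the moment at which its call begins: read the wrist's pose just before it. get_calibration takes no time and is no camera call.
- job.sign_off(): hands the job in, once; it reports no verdict.
The state is a dict: "clock": time; "joint_pos": joint angles; "dq": joint speeds; "tau": joint torques, N m; "tcp_pos": TCP position; "tcp_rot": TCP orientation; "ft_force": force on the tool from outside, world axes, zero at the start; "wrist_torque": the same for the moment, N m; "opening": opening from 0.0 (shut) to 1.0 (fully open).
Only numpy, scipy, OpenCV 4.12 (cv2) and the standard library are available. Lean on these libraries where they do the work, as an engineer would, in place of code of your own. Each camera call takes 0.05 s, during which the arm holds its last target.

## Working session

There is one attempt and no reset: what is moved stays moved. The work goes in short steps, Python scripts to look and compute and a tool call to move; the robot and the scene stay as the last step left them, time stands still between calls to the robot, and variables do not carry over. Pictures are saved under pics/ and viewed, and the job is handed in when it is done.

Besides the shell and the picture viewer there is one more tool, called after ">>>" by a JSON object that holds its "name" and its "arguments". drive_tool: Moves the arm, as the interface text tells. Its arguments: {"type":"object","properties":{"commands":{"type":"array"},"claw":{"type":"number"},"force":{"type":"number"}},"required":["commands"]}

```bash
ls; mkdir -p pics; python3 - <<'E'
from station import monitor, read_camera, get_calibration
import cv2
print(monitor.read_state())
for n in ["scene","side","wrist"]:
    c=get_calibration(n); print(n,c)
    cv2.imwrite(f"pics/{n}0.png",read_camera(n)[:,:,::-1])
E
```

```text
pics
{'clock': 0.0, 'joint_pos': array([-1.31602111e+00,  4.23824789e-01,  1.63070900e+00, -2.60244235e-05,
        1.08857100e+00, -1.90079750e-02]), 'dq': array([-0.00065732,  0.00046789, -0.00049858,  0.00098894,  0.00019253,
        0.00057591]), 'tau': array([-2.40877627e-03, -5.44633448e+01, -2.73673189e+01,  6.42096880e-02,
        2.27437005e-02, -1.38492123e-04]), 'tcp_pos': array([ 0.16888878, -0.60129197,  0.30190415]), 'tcp_rot': array([ 9.90643860e-01,  1.36470401e-01, -1.00365327e-04, -7.49463340e-04]), 'ft_force': array([ 0.43657974, -0.526567  , -0.02178196]), 'wrist_torque': array([-0.01502471,  0.05024346,  0.00714157]), 'opening': 0.99880707256218}
scene {'fx': 513.4143067724124, 'fy': 513.4143067724124, 'cx': 321.07056004594665, 'cy': 199.25984810252083, 'world_to_cam': array([[ 8.58305019e-02,  9.96200303e-01,  1.47675687e-02,
         5.00809104e-04],
       [ 8.16128939e-01, -6.17987796e-02, -5.74555885e-01,
        -4.03151989e-01],
       [-5.71460129e-01,  6.13666602e-02, -8.18332117e-01,
         1.60549460e+00],
       [ 0.00000000e+00,  0.00000000e+00,  0
[... 172 characters left out ...]
[-0.83352964, -0.55246903, -0.00251034,  0.43310147],
       [-0.39936617,  0.60566518, -0.68824149,  0.28384668],
       [ 0.38175254, -0.57266714, -0.72547732,  0.64838683],
       [ 0.        ,  0.        ,  0.        ,  1.        ]])}
wrist {'fx': 309.70691628693146, 'fy': 309.70691628693146, 'cx': 320.67121210592126, 'cy': 197.51543151088032, 'mount': array([[-4.77137535e-06, -9.57634928e-01, -2.87984973e-01,
         7.98406434e-02],
       [ 9.99999981e-01,  5.11923510e-05, -1.86797797e-04,
        -2.60075881e-04],
       [ 1.93626723e-04, -2.87984968e-01,  9.57634910e-01,
        -8.30284198e-02],
       [ 0.00000000e+00,  0.00000000e+00,  0.00000000e+00,
         1.00000000e+00]])}
```

View pics/scene0.png

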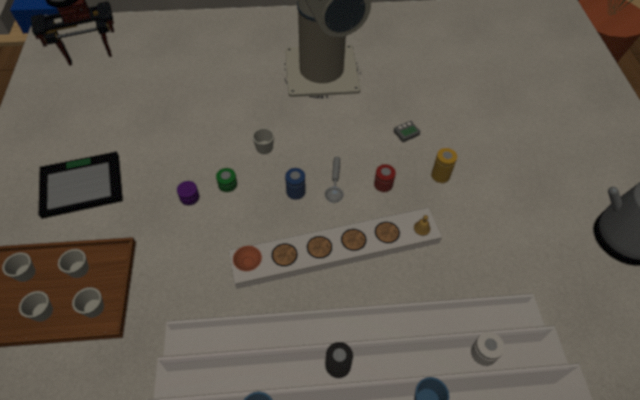

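View pics/side0.png

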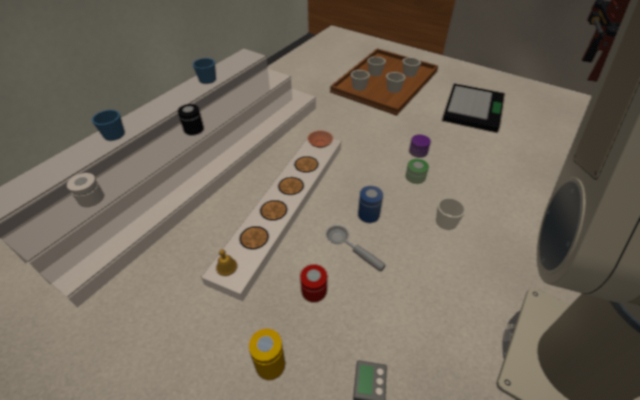

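View pics/wrist0.png

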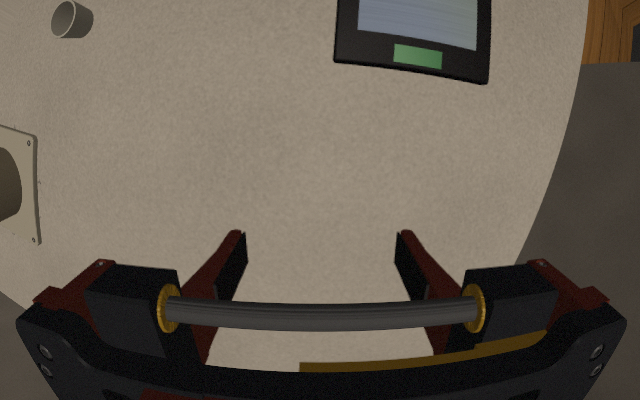

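The scene and side views show the tins in a row, with yellow (445,165), red (385,178), blue (295,183) and green (227,180), and a purple decoy at (188,193). The bell is at +y (423,226) and the dish at -y (247,258). I'll enlarge both.

```bash
python3 - <<'E'
import cv2
a=cv2.imread("pics/scene0.png")
cv2.imwrite("pics/s1.png",cv2.resize(a[140:220,160:320],None,fx=5,fy=5,interpolation=cv2.INTER_CUBIC))
cv2.imwrite("pics/s2.png",cv2.resize(a[130:210,320:480],None,fx=5,fy=5,interpolation=cv2.INTER_CUBIC))
cv2.imwrite("pics/s3.png",cv2.resize(a[200:290,225:445],None,fx=3.6,fy=3.6,interpolation=cv2.INTER_CUBIC))
E
```

```text
(no output)
```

View pics/s1.png

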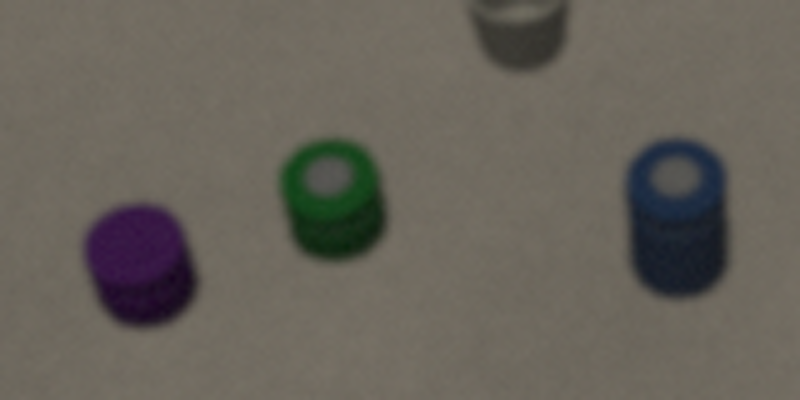

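View pics/s2.png

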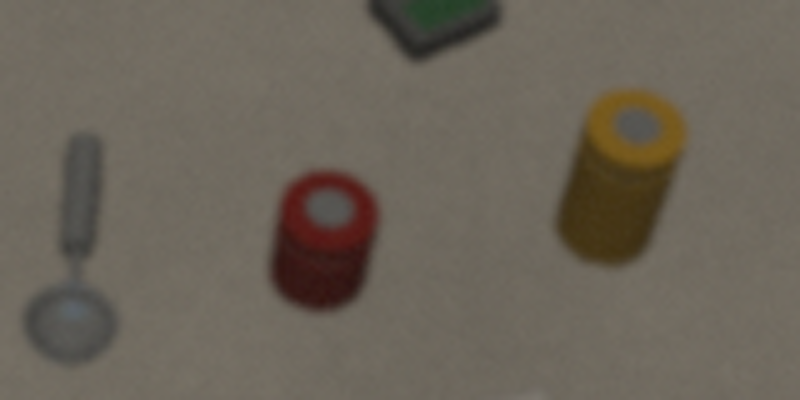

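View pics/s3.png

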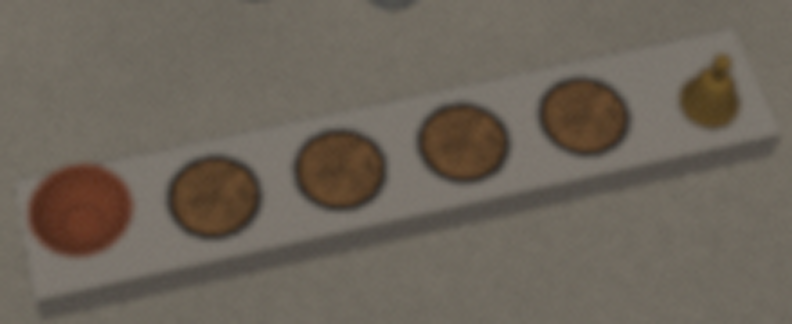

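```bash
cat > h.py <<'E'
import numpy as np, cv2
from station import monitor, read_camera, get_calibration
from scipy.spatial.transform import Rotation as R
def bp(cam,u,v,z):
    c=get_calibration(cam); W=np.array(c["world_to_cam"]); Rm=W[:3,:3]; t=W[:3,3]
    d=Rm.T@np.array([(u-c["cx"])/c["fx"],(v-c["cy"])/c["fy"],1]); o=-Rm.T@t
    return (o+d*(z-o[2])/d[2])[:2]
def wpose():
    s=monitor.read_state(); return np.array(s["tcp_pos"]),R.from_quat(s["tcp_rot"]).as_matrix()
def wbp(u,v,z,p,Rm):
    c=get_calibration("wrist"); M=np.array(c["mount"])
    x=np.array([u-c["cx"],v-c["cy"]]); r=np.hypot(*x); a=r/c["fx"]
    d=np.array([*(x/max(r,1e-9)*np.sin(a)),np.cos(a)])
    o=p+Rm@M[:3,3]; d=Rm@(M[:3,:3]@d); return (o+d*(z-o[2])/d[2])[:2]
def togo(target,z=None,yaw=None):
    """target world xy, z of TCP, step yaw -> tool-frame mm shift & twist deg"""
    p,Rm=wpose(); t=np.array([*target,z if z is not None else p[2]])
    th=np.arctan2(Rm[1,0],Rm[0,0]); 
    tw=None if yaw is None else np.degrees(th-(np.pi/2+yaw))
    return (Rm.T@(t-p)*1000).round(1),tw,p.round(4),np.degrees(th)
E
python3 - <<'E'
from h import *
f=lambda x,y,x0,y0,k:((x+.5)/k-.5+x0,(y+.5)/k-.5+y0)
for n,x,y,x0,y0,k,z in [("green",329,176,160,140,5,.04),("blue",676,177,160,140,5,.07),("red",330,208,320,130,5,.055),("yellow",638,126,320,130,5,.085),("purple",137,243,160,140,5,.04),("spoon tip",85,135,320,130,5,.005),("spoon bowl",70,323,320,130,5,.005)]:
    print(n,bp("scene",*f(x,y,x0,y0,k),z).round(4))
m=[]
for x,y in [(214,196),(340,169),(463,142),(584,116)]:
    m.append(bp("scene",*f(x,y,225,200,3.6),.031))
m=np.array(m);print(m.round(4)); d=m[3]-m[0];print(np.hypot(*d),m.mean(0),"yaw",np.arctan2(-d[0],d[1]))
E
```

```text
green [ 0.424  -0.2832]
blue [ 0.4612 -0.1069]
red [0.4545 0.1246]
yellow [0.4369 0.2821]
purple [ 0.4595 -0.378 ]
spoon tip [0.356  0.0112]
spoon bowl [ 0.4808 -0.0095]
[[ 0.661  -0.1442]
 [ 0.6474 -0.0614]
 [ 0.6333  0.0212]
 [ 0.6196  0.1042]]
0.25185114908559203 [ 0.64033656 -0.02006681] yaw 0.1653655713547402
```

```bash
cat >> h.py <<'E'
YAW=.1654
MK={"green":(.6196,.1042),"red":(.6334,.0212),"blue":(.6472,-.0616),"yellow":(.6610,-.1444)}
TN={"green":(.424,-.2832),"blue":(.4612,-.1069),"red":(.4545,.1246),"yellow":(.4369,.2821)}
def plan(way,yaw=YAW):
    """way: list of (xyz, nrows)"""
    p,Rm=wpose(); th=np.arctan2(Rm[1,0],Rm[0,0]); print("at",p.round(4),"th",np.degrees(th).round(1),"open",monitor.read_state()["opening"])
    goal=np.pi/2+yaw; step=np.radians(10.7)
    for t,n in way:
        t=np.array(t); p0=p.copy()
        for i in range(n):
            d=(t-p0)/n
            tw=np.clip(goal-th,-step,step)
            X=np.array([np.cos(th),np.sin(th),0]);Y=np.array([np.sin(th),-np.cos(th),0])
            print([round(1000*float(d@X),1),round(1000*float(d@Y),1),round(-1000*float(d[2]),1)],"tw",round(float(-np.degrees(tw)),1))
            th+=tw
        p=t
E
python3 -c "
from h import *
plan([((.424,-.2832,.25),10)])"
```

```text
at [ 0.1689 -0.6014  0.3021] th 15.7 open 0.9980827677185793
[33.2, -23.7, 5.2] tw -10.7
[37.0, -17.2, 5.2] tw -10.7
[39.5, -10.0, 5.2] tw -10.7
[40.7, -2.5, 5.2] tw -10.7
[40.5, 5.1, 5.2] tw -10.7
[38.8, 12.5, 5.2] tw -10.7
[35.8, 19.5, 5.2] tw -10.7
[31.6, 25.8, 5.2] tw -8.9
[27.2, 30.4, 5.2] tw -0.0
[27.2, 30.4, 5.2] tw -0.0
```

>>> {"name": "drive_tool", "arguments": {"commands": [{"delta_pos": [33,-24,5],"twist": -10.7},{"delta_pos": [37,-17,5],"twist": -10.7},{"delta_pos": [40,-10,5],"twist": -10.7},{"delta_pos": [41,-2,5],"twist": -10.7},{"delta_pos": [41,5,5],"twist": -10.7},{"delta_pos": [39,12,5],"twist": -10.7},{"delta_pos": [36,20,5],"twist": -10.7},{"delta_pos": [32,26,5],"twist": -8.9},{"delta_pos": [27,30,5],"twist": 0},{"delta_pos": [27,30,5],"twist": 0}], "claw": 87.8, "force": 15}}

```text
clock: 1.4
tcp_pos: [0.4261, -0.2708, 0.2495]
tcp_rot: [0.639, 0.769, 0.0, -0.001]
ft_force: [0.2, -0.3, -0.9]
opening: 0.997
```

```bash
python3 -c "
from h import *
s=monitor.read_state();print(s['joint_pos'].round(2))
plan([((.424,-.2832,.16),1)])
p,Rm=wpose();im=read_camera('wrist');cv2.imwrite('pics/w1.png',im[:,:,::-1]);np.savez('w1.npz',p=p,R=Rm)
"
```

```text
[-0.59  0.32  1.93  0.    0.89 -0.77]
at [ 0.4261 -0.2708  0.2495] th 100.5 open 0.997373175516461
[-11.8, -4.4, 89.5] tw 1.0
```

View pics/w1.png

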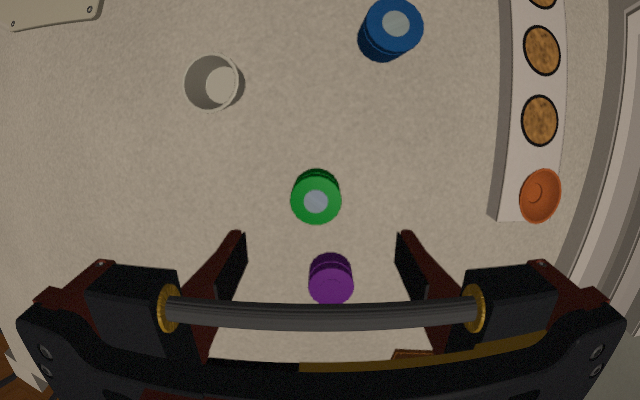

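The wrist view puts the green disc at (316,201), the blue disc at (396,23), and two marks at (540,121) and (542,50). I'll cross-check these against the scene camera.

```bash
python3 -c "
from h import *
d=np.load('w1.npz')
for n,u,v,z in [('green',316,201,.04),('blue',396,23,.07),('mY',540,121,.031),('mB',542,50,.031),('purple',331,287,.04)]: print(n,wbp(u,v,z,d['p'],d['R']).round(4))
"
```

```text
green [ 0.4242 -0.2831]
blue [ 0.4612 -0.1057]
mY [ 0.6613 -0.1442]
mB [ 0.6467 -0.0607]
purple [ 0.4585 -0.379 ]
```

>>> {"name": "drive_tool", "arguments": {"commands": [{"delta_pos": [-12,-4,0],"twist": 1},{"delta_pos": [0,0,30],"twist": 0},{"delta_pos": [0,0,30],"twist": 0},{"delta_pos": [0,0,30],"twist": 0},{"delta_pos": [0,0,10],"twist": 0},{"delta_pos": [0,0,0],"twist": 0},{"delta_pos": [0,0,0],"twist": 0},{"delta_pos": [0,0,0],"twist": 0},{"delta_pos": [0,0,0],"twist": 0},{"delta_pos": [0,0,0],"twist": 0}]}}

```text
clock: 2.7
tcp_pos: [0.4265, -0.2885, 0.1504]
tcp_rot: [0.648, 0.762, 0.001, 0.003]
ft_force: [-0.7, -0.4, -1.1]
opening: 0.998
```

```bash
python3 -c "
from h import *
plan([((.424,-.2832,.085),1)])
"
```

```text
at [ 0.4265 -0.2885  0.1504] th 99.2 open 0.9978775379860896
[5.7, -1.6, 65.4] tw -0.3
```

>>> {"name": "drive_tool", "arguments": {"commands": [{"delta_pos": [5.5,-1.5,10],"twist": 0},{"delta_pos": [0,0,20],"twist": 0},{"delta_pos": [0,0,20],"twist": 0},{"delta_pos": [0,0,10],"twist": 0},{"delta_pos": [0,0,5],"twist": 0},{"delta_pos": [0,0,0],"twist": 0},{"delta_pos": [0,0,0],"twist": 0},{"delta_pos": [0,0,0],"twist": 0},{"delta_pos": [0,0,0],"twist": 0},{"delta_pos": [0,0,0],"twist": 0}]}}

```text
clock: 3.95
tcp_pos: [0.4246, -0.2823, 0.0837]
tcp_rot: [0.648, 0.762, 0.001, 0.004]
ft_force: [0.4, -0.2, 0.3]
opening: 0.997
```

>>> {"name": "drive_tool", "arguments": {"commands": [{"delta_pos": [0,0,0],"twist": 0},{"delta_pos": [0,0,0],"twist": 0},{"delta_pos": [0,0,0],"twist": 0},{"delta_pos": [0,0,0],"twist": 0},{"delta_pos": [0,0,0],"twist": 0},{"delta_pos": [0,0,0],"twist": 0},{"delta_pos": [0,0,-10],"twist": 0},{"delta_pos": [0,0,-30],"twist": 0},{"delta_pos": [0,0,-50],"twist": 0},{"delta_pos": [0,0,-30],"twist": 0}], "claw": 40, "force": 20}}

```text
clock: 5.2
tcp_pos: [0.4224, -0.2809, 0.2062]
tcp_rot: [0.648, 0.762, 0.001, 0.002]
ft_force: [-0.2, -0.4, -0.1]
opening: 0.591
```

```bash
python3 -c "
from h import *
plan([((.6196,.1042,.22),9)])
"
```

```text
at [ 0.4224 -0.2809  0.2062] th 99.3 open 0.591205993130437
[38.7, 28.5, -1.5] tw -0.2
[38.6, 28.7, -1.5] tw -0.0
[38.6, 28.7, -1.5] tw -0.0
[38.6, 28.7, -1.5] tw -0.0
[38.6, 28.7, -1.5] tw -0.0
[38.6, 28.7, -1.5] tw -0.0
[38.6, 28.7, -1.5] tw -0.0
[38.6, 28.7, -1.5] tw -0.0
[38.6, 28.7, -1.5] tw -0.0
```

>>> {"name": "drive_tool", "arguments": {"commands": [{"delta_pos": [25,18,-2],"twist": 0},{"delta_pos": [42,31,-2],"twist": 0},{"delta_pos": [45,33,-2],"twist": 0},{"delta_pos": [45,33,-2],"twist": 0},{"delta_pos": [45,33,-2],"twist": 0},{"delta_pos": [45,33,-2],"twist": 0},{"delta_pos": [42,31,-2],"twist": 0},{"delta_pos": [25,18,0],"twist": 0},{"delta_pos": [10,8,0],"twist": 0},{"delta_pos": [0,0,0],"twist": 0}]}}

```text
clock: 6.45
tcp_pos: [0.612, 0.0867, 0.2309]
tcp_rot: [0.649, 0.761, 0.003, 0.008]
ft_force: [0.5, -0.4, -0.7]
opening: 0.588
```

```bash
python3 -c "
from h import *
plan([((.6196,.1042,.115),1)])
p,Rm=wpose();im=read_camera('wrist');cv2.imwrite('pics/w2.png',im[:,:,::-1]);np.savez('w2.npz',p=p,R=Rm)
"
```

```text
at [0.612  0.0867 0.2309] th 99.1 open 0.5881100842979673
[16.1, 10.2, 115.9] tw -0.4
```

View pics/w2.png

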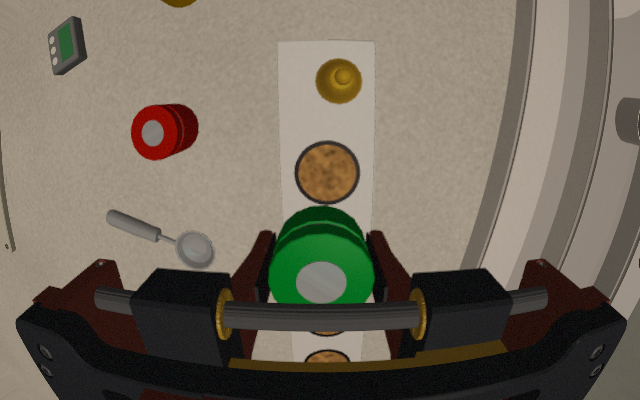

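Green is held, with its disc at (321,282). Bell at (339,80), mark 3 at (327,172), red disc at (152,133).

```bash
python3 -c "
from h import *
d=np.load('w2.npz');p,Rm=d['p'],d['R']
t=wbp(321,282,p[2]-.0437,p,Rm); print(t-p[:2], (Rm[:2,:2].T@(t-p[:2])*1000).round(1))
for n,u,v,z in [('mG',327,172,.031),('red',152,133,.055)]: print(n,wbp(u,v,z,p,Rm).round(4))
"
```

```text
[ 0.00142476 -0.00084311] [-1.1  1.3]
mG [0.6186 0.1057]
red [0.4534 0.1246]
```

>>> {"name": "drive_tool", "arguments": {"commands": [{"delta_pos": [12,8,15],"twist": -0.4},{"delta_pos": [3,2,30],"twist": 0},{"delta_pos": [0,0,25],"twist": 0},{"delta_pos": [0,0,15],"twist": 0},{"delta_pos": [0,0,10],"twist": 0},{"delta_pos": [0,0,0],"twist": 0},{"delta_pos": [0,0,0],"twist": 0},{"delta_pos": [0,0,0],"twist": 0},{"delta_pos": [0,0,0],"twist": 0},{"delta_pos": [0,0,0],"twist": 0}]}}

```text
clock: 7.75
tcp_pos: [0.6214, 0.0994, 0.1327]
tcp_rot: [0.648, 0.761, 0.003, 0.009]
ft_force: [0.1, 0.1, 0.1]
opening: 0.59
```

```bash
python3 -c "
from h import *
plan([((.6193,.1046,.115),1)])"
```

```text
at [0.6214 0.0994 0.1327] th 99.2 open 0.5903774464023248
[5.5, -1.3, 17.7] tw -0.3
```

>>> {"name": "drive_tool", "arguments": {"commands": [{"delta_pos": [3,-1,6],"twist": 0},{"delta_pos": [2,0,5],"twist": 0},{"delta_pos": [0,0,4],"twist": 0},{"delta_pos": [0,0,1.5],"twist": 0},{"delta_pos": [0,0,0.5],"twist": 0},{"delta_pos": [0,0,0],"twist": 0},{"delta_pos": [0,0,0],"twist": 0},{"delta_pos": [0,0,0],"twist": 0},{"delta_pos": [0,0,0],"twist": 0},{"delta_pos": [0,0,0],"twist": 0}]}}

```text
clock: 9.0
tcp_pos: [0.6199, 0.1044, 0.1146]
tcp_rot: [0.648, 0.761, 0.004, 0.009]
ft_force: [0.2, 0.0, -0.5]
opening: 0.59
```

```bash
python3 -c "
from h import *
plan([((.6193,.1046,.115),1)]);p,Rm=wpose();print(Rm.round(4))"
```

```text
at [0.6199 0.1044 0.1146] th 99.2 open 0.5899682619740825
[0.3, -0.6, -0.4] tw -0.3
[[-0.1597  0.987   0.0178]
 [ 0.9871  0.1598 -0.0058]
 [-0.0086  0.0166 -0.9998]]
```

>>> {"name": "drive_tool", "arguments": {"commands": [{"delta_pos": [0,0,1],"twist": 0},{"delta_pos": [0,0,0.5],"twist": 0},{"delta_pos": [0,0,0],"twist": 0},{"delta_pos": [0,0,0],"twist": 0},{"delta_pos": [0,0,0],"twist": 0},{"delta_pos": [0,0,0],"twist": 0},{"delta_pos": [0,0,0],"twist": 0},{"delta_pos": [0,0,0],"twist": 0},{"delta_pos": [0,0,0],"twist": 0},{"delta_pos": [0,0,0],"twist": 0}]}}

```text
clock: 10.25
tcp_pos: [0.6201, 0.1044, 0.1141]
tcp_rot: [0.648, 0.761, 0.004, 0.009]
ft_force: [0.9, -0.1, 0.2]
opening: 0.591
```

>>> {"name": "drive_tool", "arguments": {"commands": [{"delta_pos": [0,0,0],"twist": 0},{"delta_pos": [0,0,0],"twist": 0},{"delta_pos": [0,0,0],"twist": 0},{"delta_pos": [0,0,0],"twist": 0},{"delta_pos": [0,0,0],"twist": 0},{"delta_pos": [0,0,-10],"twist": 0},{"delta_pos": [0,0,-30],"twist": 0},{"delta_pos": [0,0,-40],"twist": 0},{"delta_pos": [0,0,-40],"twist": 0},{"delta_pos": [0,0,-10],"twist": 0}], "claw": 87.8}}

```text
clock: 11.5
tcp_pos: [0.6175, 0.1052, 0.2488]
tcp_rot: [0.648, 0.761, 0.003, 0.008]
ft_force: [0.0, -0.1, -0.6]
opening: 0.997
```

```bash
python3 -c "
from h import *
plan([((.4540,.1246,.24),7)])
p,Rm=wpose();print(Rm.round(4));im=read_camera('wrist');cv2.imwrite('pics/w3.png',im[:,:,::-1]);np.savez('w3.npz',p=p,R=Rm)
"
```

```text
at [0.6175 0.1052 0.2488] th 99.2 open 0.9970189958314845
[6.5, -22.6, 1.3] tw -0.3
[6.6, -22.6, 1.3] tw -0.0
[6.6, -22.6, 1.3] tw -0.0
[6.6, -22.6, 1.3] tw -0.0
[6.6, -22.6, 1.3] tw -0.0
[6.6, -22.6, 1.3] tw -0.0
[6.6, -22.6, 1.3] tw -0.0
[[-0.1598  0.987   0.017 ]
 [ 0.9871  0.1599 -0.006 ]
 [-0.0086  0.0158 -0.9998]]
```

View pics/w3.png

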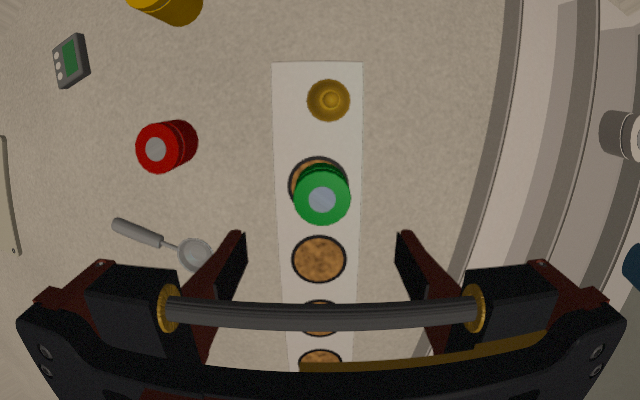

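```bash
python3 -c "
from h import *
d=np.load('w3.npz');p,Rm=d['p'],d['R']
for n,u,v,z in [('green',322,200,.071),('mR',319,260,.031),('red',155,149,.055)]: print(n,wbp(u,v,z,p,Rm).round(4))
"
```

```text
green [0.6224 0.1033]
mR [0.6332 0.0219]
red [0.4534 0.1245]
```

>>> {"name": "drive_tool", "arguments": {"commands": [{"delta_pos": [5,-15,2],"twist": 0},{"delta_pos": [8,-28,2],"twist": 0},{"delta_pos": [9,-32,2],"twist": 0},{"delta_pos": [9,-32,3],"twist": 0},{"delta_pos": [8,-28,10],"twist": 0},{"delta_pos": [6,-15,20],"twist": 0},{"delta_pos": [2,-5,25],"twist": 0},{"delta_pos": [0,0,15],"twist": 0},{"delta_pos": [0,0,5],"twist": 0},{"delta_pos": [0,0,0],"twist": 0}]}}

```text
clock: 12.8
tcp_pos: [0.4337, 0.1244, 0.1471]
tcp_rot: [0.648, 0.762, -0.009, -0.001]
ft_force: [0.6, -0.0, -0.6]
opening: 0.998
```

```bash
python3 -c "
from h import *
plan([((.4538,.1246,.096),1)]);p,Rm=wpose();print(Rm.round(4))"
```

```text
at [0.4337 0.1244 0.1471] th 99.3 open 0.9982104429855762
[-3.1, 19.9, 51.1] tw -0.2
[[-0.1608  0.9869 -0.0121]
 [ 0.9869  0.1606 -0.0124]
 [-0.0103 -0.0139 -0.9998]]
```

>>> {"name": "drive_tool", "arguments": {"commands": [{"delta_pos": [-1,8,0],"twist": 0},{"delta_pos": [-1,8,0],"twist": 0},{"delta_pos": [-1,3,0],"twist": 0},{"delta_pos": [0,0,10],"twist": 0},{"delta_pos": [0,0,15],"twist": 0},{"delta_pos": [0,0,15],"twist": 0},{"delta_pos": [0,0,8],"twist": 0},{"delta_pos": [0,0,3],"twist": 0},{"delta_pos": [0,0,0],"twist": 0},{"delta_pos": [0,0,0],"twist": 0}]}}

```text
clock: 14.05
tcp_pos: [0.4541, 0.1238, 0.0927]
tcp_rot: [0.648, 0.762, -0.008, -0.0]
ft_force: [0.4, -0.5, 0.3]
opening: 0.997
```

>>> {"name": "drive_tool", "arguments": {"commands": [{"delta_pos": [0,0,0],"twist": 0},{"delta_pos": [0,0,0],"twist": 0},{"delta_pos": [0,0,0],"twist": 0},{"delta_pos": [0,0,0],"twist": 0},{"delta_pos": [0,0,0],"twist": 0},{"delta_pos": [0,0,0],"twist": 0},{"delta_pos": [0,0,-10],"twist": 0},{"delta_pos": [0,0,-30],"twist": 0},{"delta_pos": [0,0,-50],"twist": 0},{"delta_pos": [0,0,-30],"twist": 0}], "claw": 40}}

```text
clock: 15.3
tcp_pos: [0.4543, 0.125, 0.2161]
tcp_rot: [0.648, 0.762, -0.01, -0.002]
ft_force: [0.6, 0.4, -1.8]
opening: 0.589
```

```bash
python3 -c "
from h import *
plan([((.6334,.0212,.21),1)]);p,Rm=wpose();print(Rm.round(4))"
```

```text
at [0.4543 0.125  0.2161] th 99.2 open 0.5889312494757575
[-131.2, 160.1, 6.1] tw -0.2
[[-0.1604  0.9869 -0.0151]
 [ 0.987   0.1602 -0.013 ]
 [-0.0105 -0.017  -0.9998]]
```

>>> {"name": "drive_tool", "arguments": {"commands": [{"delta_pos": [-12,14,0],"twist": 0},{"delta_pos": [-20,24,0],"twist": 0},{"delta_pos": [-24,29,0],"twist": 0},{"delta_pos": [-24,29,0],"twist": 0},{"delta_pos": [-20,24,0],"twist": 0},{"delta_pos": [-14,18,0],"twist": 0},{"delta_pos": [-8,10,0],"twist": 0},{"delta_pos": [-4,5,0],"twist": 0},{"delta_pos": [0,0,0],"twist": 0},{"delta_pos": [0,0,0],"twist": 0}]}}

```text
clock: 16.55
tcp_pos: [0.6317, 0.0181, 0.2099]
tcp_rot: [0.648, 0.762, -0.011, -0.003]
ft_force: [-0.7, -0.7, -0.7]
opening: 0.592
```

```bash
python3 -c "
from h import *
plan([((.6334,.0212,.1235),1)]);p,Rm=wpose();print(Rm.round(4))
im=read_camera('wrist');cv2.imwrite('pics/w4.png',im[:,:,::-1]);np.savez('w4.npz',p=p,R=Rm)"
```

```text
at [0.6317 0.0181 0.2099] th 99.2 open 0.5919389017249984
[2.8, 2.2, 86.4] tw -0.2
[[-0.1607  0.9868 -0.0191]
 [ 0.987   0.1605 -0.0128]
 [-0.0095 -0.0209 -0.9997]]
```

View pics/w4.png

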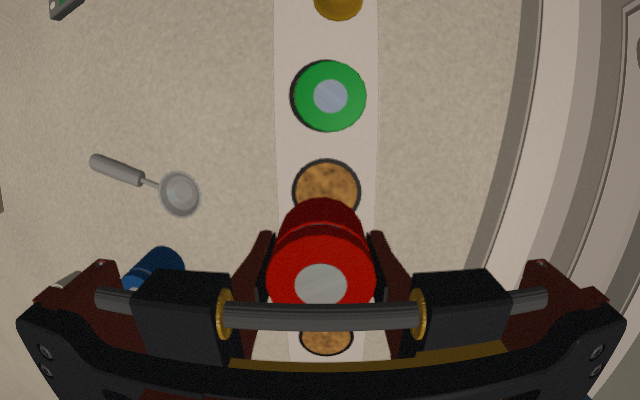

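>>> {"name": "drive_tool", "arguments": {"commands": [{"delta_pos": [2,2.5,8],"twist": 0},{"delta_pos": [2,3,18],"twist": 0},{"delta_pos": [0,0,22],"twist": 0},{"delta_pos": [0,0,18],"twist": 0},{"delta_pos": [0,0,8],"twist": 0},{"delta_pos": [0,0,3],"twist": 0},{"delta_pos": [0,0,0],"twist": 0},{"delta_pos": [0,0,0],"twist": 0},{"delta_pos": [0,0,0],"twist": 0},{"delta_pos": [0,0,0],"twist": 0}]}}

```text
clock: 17.85
tcp_pos: [0.6353, 0.0238, 0.1289]
tcp_rot: [0.647, 0.762, -0.01, -0.002]
ft_force: [1.1, -0.7, -0.7]
opening: 0.589
```

```bash
python3 -c "
from h import *
d=np.load('w4.npz');p,Rm=d['p'],d['R']
print('green',wbp(330,96,.071,p,Rm).round(4)); t=wbp(321,285,p[2]-.038,p,Rm);print(t-p[:2])
print(togo((.635,.0222),.1235))"
```

```text
green [0.622  0.1038]
[-0.00035146  0.00087526]
(array([-1.5, -0.4,  5.4]), None, array([0.6353, 0.0238, 0.1289]), np.float64(99.35046769949554))
```

>>> {"name": "drive_tool", "arguments": {"commands": [{"delta_pos": [-1.5,-0.5,1.5],"twist": 0},{"delta_pos": [0,0,2],"twist": 0},{"delta_pos": [0,0,1.5],"twist": 0},{"delta_pos": [0,0,1],"twist": 0},{"delta_pos": [0,0,0.5],"twist": 0},{"delta_pos": [0,0,0],"twist": 0},{"delta_pos": [0,0,0],"twist": 0},{"delta_pos": [0,0,0],"twist": 0},{"delta_pos": [0,0,0],"twist": 0},{"delta_pos": [0,0,0],"twist": 0}]}}

```text
clock: 19.1
tcp_pos: [0.6352, 0.022, 0.1239]
tcp_rot: [0.647, 0.762, -0.01, -0.002]
ft_force: [-0.1, -0.4, 0.7]
opening: 0.594
```

>>> {"name": "drive_tool", "arguments": {"commands": [{"delta_pos": [0,0,0],"twist": 0},{"delta_pos": [0,0,0],"twist": 0},{"delta_pos": [0,0,0],"twist": 0},{"delta_pos": [0,0,0],"twist": 0},{"delta_pos": [0,0,0],"twist": 0},{"delta_pos": [0,0,-10],"twist": 0},{"delta_pos": [0,0,-30],"twist": 0},{"delta_pos": [0,0,-40],"twist": 0},{"delta_pos": [0,0,-35],"twist": 0},{"delta_pos": [0,0,-10],"twist": 0}], "claw": 87.8}}

```text
clock: 20.35
tcp_pos: [0.6371, 0.0237, 0.2533]
tcp_rot: [0.647, 0.762, -0.01, -0.003]
ft_force: [-0.2, 0.3, 0.2]
opening: 1.001
```

```bash
python3 -c "
from h import *
print(togo((.4612,-.1065),.2))
p,Rm=wpose();print(Rm.round(4));im=read_camera('wrist');cv2.imwrite('pics/w5.png',im[:,:,::-1]);np.savez('w5.npz',p=p,R=Rm)
"
```

```text
(array([ -99.3, -193.7,   58. ]), None, array([0.6371, 0.0237, 0.2533]), np.float64(99.34672921999986))
[[-0.1624  0.9866 -0.0174]
 [ 0.9867  0.1622 -0.0126]
 [-0.0096 -0.0193 -0.9998]]
```

View pics/w5.png

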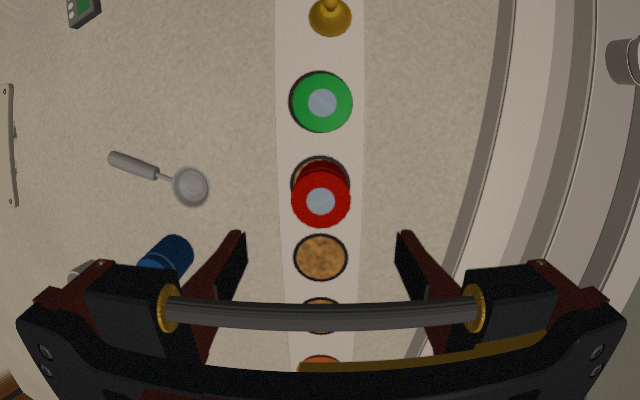

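>>> {"name": "drive_tool", "arguments": {"commands": [{"delta_pos": [-8,-15,0],"twist": 0},{"delta_pos": [-16,-30,0],"twist": 0},{"delta_pos": [-18,-36,5],"twist": 0},{"delta_pos": [-18,-36,10],"twist": 0},{"delta_pos": [-16,-30,10],"twist": 0},{"delta_pos": [-11,-20,10],"twist": 0},{"delta_pos": [-7,-12,10],"twist": 0},{"delta_pos": [-4,-6,3],"twist": 0},{"delta_pos": [0,0,0],"twist": 0},{"delta_pos": [0,0,0],"twist": 0}]}}

```text
clock: 21.65
tcp_pos: [0.4528, -0.1086, 0.1992]
tcp_rot: [0.647, 0.762, -0.016, -0.011]
ft_force: [-0.0, -0.5, -0.0]
opening: 1.002
```

```bash
python3 -c "
from h import *
print(togo((.4612,-.1065),.108,YAW))
p,Rm=wpose();print(Rm.round(4));im=read_camera('wrist');cv2.imwrite('pics/w6.png',im[:,:,::-1]);np.savez('w6.npz',p=p,R=Rm)
d=np.load('w5.npz')
print(wbp(321,201,.086,d['p'],d['R']),wbp(322,103,.071,d['p'],d['R']))
"
```

```text
(array([ 1.1, 12.1, 90.8]), np.float64(-0.13347188916304378), array([ 0.4528, -0.1086,  0.1992]), np.float64(99.34325004230077))
[[-0.1623  0.9861 -0.0367]
 [ 0.9867  0.1621 -0.0101]
 [-0.004  -0.0378 -0.9993]]
[0.63481917 0.02286317] [0.62212118 0.10357114]
```

View pics/w6.png

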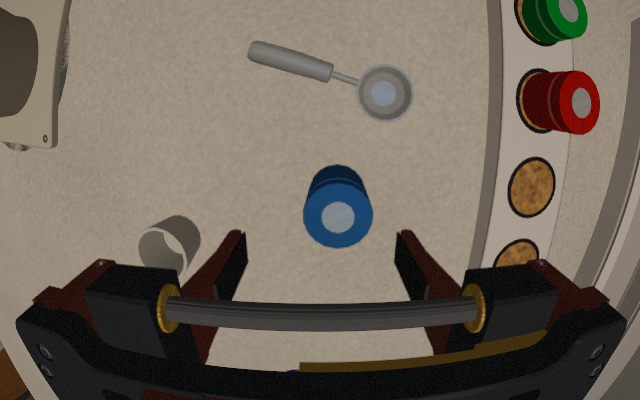

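```bash
python3 -c "
from h import *
d=np.load('w6.npz')
print(wbp(338,218,.071,d['p'],d['R']))
print(togo((.4632,-.106),.106,YAW))
"
```

```text
[ 0.46091911 -0.10716601]
(array([ 1.2, 14.1, 92.8]), np.float64(-0.11708956870088241), array([ 0.4528, -0.1086,  0.1993]), np.float64(99.35963236276294))
```

>>> {"name": "drive_tool", "arguments": {"commands": [{"delta_pos": [0.5,7,0],"twist": 0},{"delta_pos": [0,7,10],"twist": 0},{"delta_pos": [0,0,20],"twist": 0},{"delta_pos": [0,0,24],"twist": 0},{"delta_pos": [0,0,20],"twist": 0},{"delta_pos": [0,0,12],"twist": 0},{"delta_pos": [0,0,5],"twist": 0},{"delta_pos": [0,0,2],"twist": 0},{"delta_pos": [0,0,0],"twist": 0},{"delta_pos": [0,0,0],"twist": 0}]}}

```text
clock: 22.95
tcp_pos: [0.4698, -0.1054, 0.1024]
tcp_rot: [0.646, 0.763, -0.014, -0.008]
ft_force: [-0.3, 0.4, -0.5]
opening: 1.0
```

```bash
python3 -c "
from h import *
print(togo((.4632,-.106),.106,YAW)); print(wpose()[1].round(3))
"
```

```text
(array([ 0.5, -6.7, -3.3]), np.float64(0.0706567063830979), array([ 0.4698, -0.1054,  0.1024]), np.float64(99.54737863784692))
[[-0.166  0.986 -0.03 ]
 [ 0.986  0.166 -0.012]
 [-0.007 -0.031 -0.999]]
```

>>> {"name": "drive_tool", "arguments": {"commands": [{"delta_pos": [0,-3,-1],"twist": 0},{"delta_pos": [0,-3,-1],"twist": 0},{"delta_pos": [0,-1,0],"twist": 0},{"delta_pos": [0,0,0],"twist": 0},{"delta_pos": [0,0,0],"twist": 0},{"delta_pos": [0,0,0],"twist": 0},{"delta_pos": [0,0,0],"twist": 0},{"delta_pos": [0,0,0],"twist": 0},{"delta_pos": [0,0,0],"twist": 0},{"delta_pos": [0,0,0],"twist": 0}]}}

```text
clock: 24.2
tcp_pos: [0.4629, -0.1068, 0.1057]
tcp_rot: [0.646, 0.763, -0.014, -0.007]
ft_force: [0.1, -0.1, -0.4]
opening: 1.001
```

>>> {"name": "drive_tool", "arguments": {"commands": [{"delta_pos": [0,0,0],"twist": 0},{"delta_pos": [0,0,0],"twist": 0},{"delta_pos": [0,0,0],"twist": 0},{"delta_pos": [0,0,0],"twist": 0},{"delta_pos": [0,0,0],"twist": 0},{"delta_pos": [0,0,0],"twist": 0},{"delta_pos": [0,0,-10],"twist": 0},{"delta_pos": [0,0,-30],"twist": 0},{"delta_pos": [0,0,-50],"twist": 0},{"delta_pos": [0,0,-30],"twist": 0}], "claw": 40}}

```text
clock: 25.45
tcp_pos: [0.4648, -0.1049, 0.228]
tcp_rot: [0.646, 0.763, -0.015, -0.01]
ft_force: [0.4, -0.4, -0.9]
opening: 0.585
```

```bash
python3 -c "
from h import *
print(togo((.6472,-.0616),.21,YAW)); print(wpose()[1].round(3))
"
```

```text
(array([ 12.6, 187.6,  11.3]), np.float64(0.06157347735741167), array([ 0.4648, -0.1049,  0.228 ]), np.float64(99.53829540882123))
[[-0.166  0.986 -0.034]
 [ 0.986  0.165 -0.01 ]
 [-0.005 -0.035 -0.999]]
```

>>> {"name": "drive_tool", "arguments": {"commands": [{"delta_pos": [3,40,0],"twist": 0},{"delta_pos": [3,45,0],"twist": 0},{"delta_pos": [3,40,0],"twist": 0},{"delta_pos": [2,26,0],"twist": 0},{"delta_pos": [1,15,0],"twist": 0},{"delta_pos": [0,8,0],"twist": 0},{"delta_pos": [0,4,0],"twist": 0},{"delta_pos": [0,0,0],"twist": 0},{"delta_pos": [0,0,0],"twist": 0},{"delta_pos": [0,0,0],"twist": 0}]}}

```text
clock: 26.7
tcp_pos: [0.6407, -0.0632, 0.2287]
tcp_rot: [0.646, 0.763, -0.014, -0.008]
ft_force: [-0.6, -0.2, -1.0]
opening: 0.586
```

```bash
python3 -c "
from h import *
print(togo((.6472,-.0616),.137,YAW)); print(wpose()[1].round(3))
p,Rm=wpose();im=read_camera('wrist');cv2.imwrite('pics/w7.png',im[:,:,::-1]);np.savez('w7.npz',p=p,R=Rm)
"
```

```text
(array([ 1.1,  9.6, 91.4]), np.float64(-0.03272946905090237), array([ 0.6407, -0.0632,  0.2287]), np.float64(99.44399246241291))
[[-0.164  0.986 -0.031]
 [ 0.986  0.164 -0.012]
 [-0.006 -0.032 -0.999]]
```

View pics/w7.png

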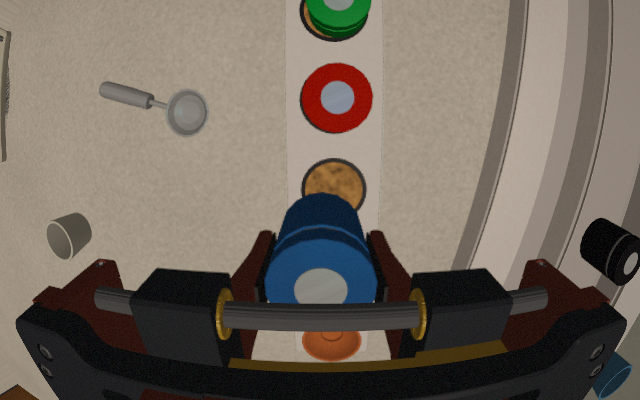

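>>> {"name": "drive_tool", "arguments": {"commands": [{"delta_pos": [1,5,6],"twist": 0},{"delta_pos": [0.5,5,16],"twist": 0},{"delta_pos": [0,2,22],"twist": 0},{"delta_pos": [0,0,20],"twist": 0},{"delta_pos": [0,0,12],"twist": 0},{"delta_pos": [0,0,6],"twist": 0},{"delta_pos": [0,0,2],"twist": 0},{"delta_pos": [0,0,0],"twist": 0},{"delta_pos": [0,0,0],"twist": 0},{"delta_pos": [0,0,0],"twist": 0}]}}

```text
clock: 28.0
tcp_pos: [0.6511, -0.0605, 0.1392]
tcp_rot: [0.646, 0.763, -0.014, -0.007]
ft_force: [0.8, 0.0, -1.2]
opening: 0.593
```

```bash
python3 -c "
from h import *
print(togo((.65,-.0606),.137,YAW)); print(wpose()[1].round(3))
d=np.load('w7.npz');print(wbp(338,98,.086,d['p'],d['R']))
"
```

```text
(array([ 0.1, -1.1,  2.3]), np.float64(-0.03546435912254895), array([ 0.6511, -0.0605,  0.1392]), np.float64(99.44125757234127))
[[-0.164  0.986 -0.029]
 [ 0.986  0.164 -0.012]
 [-0.007 -0.031 -0.999]]
[0.63498061 0.02236855]
```

>>> {"name": "drive_tool", "arguments": {"commands": [{"delta_pos": [0,-1,1],"twist": 0},{"delta_pos": [0,0,1],"twist": 0},{"delta_pos": [0,0,1],"twist": 0},{"delta_pos": [0,0,0.5],"twist": 0},{"delta_pos": [0,0,0],"twist": 0},{"delta_pos": [0,0,0],"twist": 0},{"delta_pos": [0,0,0],"twist": 0},{"delta_pos": [0,0,0],"twist": 0},{"delta_pos": [0,0,0],"twist": 0},{"delta_pos": [0,0,0],"twist": 0}]}}

```text
clock: 29.25
tcp_pos: [0.6502, -0.0607, 0.1361]
tcp_rot: [0.646, 0.763, -0.014, -0.007]
ft_force: [-0.1, -0.3, -1.2]
opening: 0.589
```

>>> {"name": "drive_tool", "arguments": {"commands": [{"delta_pos": [0,0,1],"twist": 0},{"delta_pos": [0,0,0.7],"twist": 0},{"delta_pos": [0,0,0],"twist": 0},{"delta_pos": [0,0,0],"twist": 0},{"delta_pos": [0,0,0],"twist": 0},{"delta_pos": [0,0,0],"twist": 0},{"delta_pos": [0,0,0],"twist": 0},{"delta_pos": [0,0,0],"twist": 0},{"delta_pos": [0,0,0],"twist": 0},{"delta_pos": [0,0,0],"twist": 0}]}}

```text
clock: 30.5
tcp_pos: [0.6504, -0.0607, 0.1357]
tcp_rot: [0.646, 0.763, -0.014, -0.007]
ft_force: [-0.6, 0.1, 0.8]
opening: 0.591
```

Contact (the force sign flipped). Release and rise.

>>> {"name": "drive_tool", "arguments": {"commands": [{"delta_pos": [0,0,0],"twist": 0},{"delta_pos": [0,0,0],"twist": 0},{"delta_pos": [0,0,0],"twist": 0},{"delta_pos": [0,0,0],"twist": 0},{"delta_pos": [0,0,0],"twist": 0},{"delta_pos": [0,0,-10],"twist": 0},{"delta_pos": [0,0,-30],"twist": 0},{"delta_pos": [0,0,-40],"twist": 0},{"delta_pos": [0,0,-30],"twist": 0},{"delta_pos": [0,0,-8],"twist": 0}], "claw": 87.8}}

```text
clock: 31.75
tcp_pos: [0.6539, -0.0593, 0.2586]
tcp_rot: [0.646, 0.763, -0.014, -0.007]
ft_force: [0.2, -0.3, -0.6]
opening: 0.998
```

```bash
python3 -c "
from h import *
print(togo((.4369,.2821),.25,YAW)); print(wpose()[1].round(3))
cv2.imwrite('pics/sc1.png',cv2.resize(read_camera('scene')[190:290,225:445,::-1],None,fx=3.6,fy=3.6,interpolation=cv2.INTER_CUBIC))
"
```

```text
(array([ 372.4, -157.7,   10.7]), np.float64(-0.02972580309646124), array([ 0.6539, -0.0593,  0.2586]), np.float64(99.44699612836736))
[[-0.164  0.986 -0.028]
 [ 0.986  0.164 -0.012]
 [-0.007 -0.03  -1.   ]]
```

View pics/sc1.png

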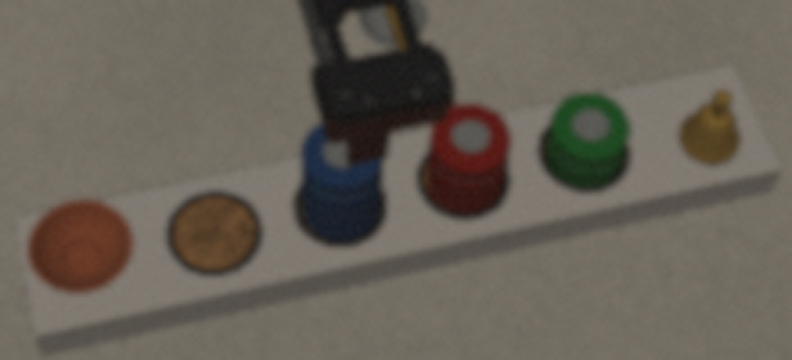

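>>> {"name": "drive_tool", "arguments": {"commands": [{"delta_pos": [12,-5,0],"twist": 0},{"delta_pos": [20,-9,0],"twist": 0},{"delta_pos": [28,-12,0],"twist": 0},{"delta_pos": [34,-15,0],"twist": 0},{"delta_pos": [34,-15,0],"twist": 0},{"delta_pos": [28,-12,0],"twist": 0},{"delta_pos": [20,-8,0],"twist": 0},{"delta_pos": [12,-5,0],"twist": 0},{"delta_pos": [5,-2,0],"twist": 0},{"delta_pos": [0,0,0],"twist": 0}]}}

```text
clock: 33.05
tcp_pos: [0.5242, 0.1293, 0.2502]
tcp_rot: [0.645, 0.764, -0.02, -0.014]
ft_force: [-1.0, -0.3, 0.2]
opening: 1.005
```

```bash
python3 -c "
from h import *
print(togo((.4369,.2821),.22,YAW)); print(wpose()[1].round(3))
"
```

```text
(array([165.4, -58.9,  32.4]), np.float64(0.16687623214834582), array([0.5242, 0.1293, 0.2502]), np.float64(99.64359816361217))
[[-0.168  0.985 -0.048]
 [ 0.986  0.167 -0.013]
 [-0.005 -0.049 -0.999]]
```

>>> {"name": "drive_tool", "arguments": {"commands": [{"delta_pos": [0,60,0],"twist": 0},{"delta_pos": [0,60,0],"twist": 0},{"delta_pos": [0,0,0],"twist": 0},{"delta_pos": [0,0,0],"twist": 0},{"delta_pos": [0,0,0],"twist": 0},{"delta_pos": [10,-4,0],"twist": 0},{"delta_pos": [15,-8,0],"twist": 0},{"delta_pos": [15,-8,0],"twist": 0},{"delta_pos": [10,-4,0],"twist": 0},{"delta_pos": [0,0,0],"twist": 0}]}}

```text
clock: 34.3
tcp_pos: [0.6074, 0.1956, 0.2443]
tcp_rot: [0.646, 0.763, -0.022, -0.015]
ft_force: [-0.0, 0.5, -0.7]
opening: 0.999
```

```bash
python3 -c "
from h import *
print(togo((.4369,.2821),.22,YAW)); print(wpose()[1].round(3))
"
```

```text
(array([ 113.7, -152.3,   32. ]), np.float64(0.05147040026333655), array([0.6074, 0.1956, 0.2443]), np.float64(99.52819233172715))
[[-0.166  0.985 -0.052]
 [ 0.986  0.165 -0.014]
 [-0.005 -0.054 -0.999]]
```

>>> {"name": "drive_tool", "arguments": {"commands": [{"delta_pos": [37,-48,0],"twist": 0},{"delta_pos": [37,-48,0],"twist": 0},{"delta_pos": [28,-38,0],"twist": 0},{"delta_pos": [0,0,0],"twist": 0},{"delta_pos": [0,0,0],"twist": 0},{"delta_pos": [0,0,0],"twist": 0},{"delta_pos": [0,0,0],"twist": 0},{"delta_pos": [0,0,0],"twist": 0},{"delta_pos": [0,0,0],"twist": 0},{"delta_pos": [0,0,0],"twist": 0}]}}

```text
clock: 35.55
tcp_pos: [0.4601, 0.2743, 0.2511]
tcp_rot: [0.648, 0.762, -0.02, -0.014]
ft_force: [-0.2, 0.6, -0.1]
opening: 1.002
```

```bash
python3 -c "
from h import *
print(togo((.4369,.2821),.22,YAW)); print(wpose()[1].round(3),monitor.read_state()['joint_pos'])
p,Rm=wpose();im=read_camera('wrist');cv2.imwrite('pics/w8.png',im[:,:,::-1]);np.savez('w8.npz',p=p,R=Rm)
"
```

```text
(array([ 11.6, -20.1,  32. ]), np.float64(-0.21282861769394587), array([0.4601, 0.2743, 0.2511]), np.float64(99.26389331376987))
[[-0.161  0.986 -0.048]
 [ 0.987  0.161 -0.013]
 [-0.005 -0.049 -0.999]] [0.51016736 0.37755915 1.84398365 0.01475735 0.96782975 0.33994208]
```

View pics/w8.png

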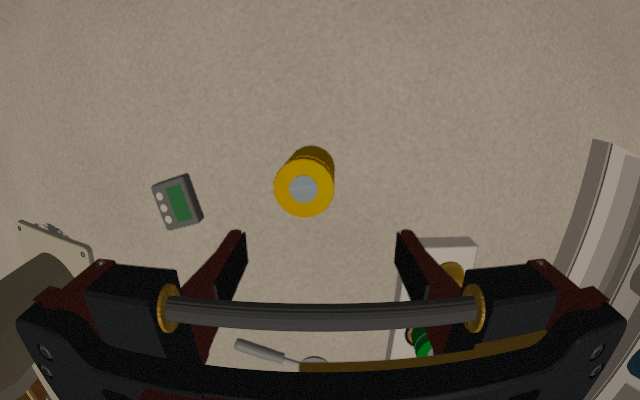

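```bash
python3 -c "
from h import *
d=np.load('w8.npz')
t=wbp(303,188,.086,d['p'],d['R']);print(t)
p,Rm=wpose(); off=Rm[:2,2]*.061; print(off)
print(togo((.4369-off[0],.2821-off[1]),.190,YAW));print(togo((.4369-off[0],.2821-off[1]),.118,YAW))
"
```

```text
[0.43614663 0.28275799]
[-0.00290142 -0.00077752]
(array([ 12. , -15.6,  61.9]), np.float64(-0.20860685044596833), array([0.4601, 0.2743, 0.2511]), np.float64(99.26811508101785))
(array([ 12.4, -12.1, 133.8]), np.float64(-0.20860685044596833), array([0.4601, 0.2743, 0.2511]), np.float64(99.26811508101785))
```

>>> {"name": "drive_tool", "arguments": {"commands": [{"delta_pos": [12,-15,0],"twist": 0},{"delta_pos": [0,0,0],"twist": 0},{"delta_pos": [0,0,30],"twist": 0},{"delta_pos": [0,0,30],"twist": 0},{"delta_pos": [0,0,0],"twist": 0},{"delta_pos": [0,0,0],"twist": 0},{"delta_pos": [0,0,0],"twist": 0},{"delta_pos": [0,0,0],"twist": 0},{"delta_pos": [0,0,0],"twist": 0},{"delta_pos": [0,0,0],"twist": 0}]}}

```text
clock: 36.85
tcp_pos: [0.4403, 0.286, 0.1953]
tcp_rot: [0.647, 0.763, -0.016, -0.013]
ft_force: [0.2, -0.6, -0.0]
opening: 1.0
```

```bash
python3 -c "
from h import *
p,Rm=wpose(); off=Rm[:2,2]*.061; print(Rm.round(3))
print(togo((.4365-off[0],.2824-off[1]),.118,YAW))
"
```

```text
[[-0.164  0.986 -0.041]
 [ 0.987  0.163 -0.009]
 [-0.002 -0.042 -0.999]]
(array([-2.7,  1.4, 77.3]), np.float64(-0.06567884304897363), array([0.4403, 0.286 , 0.1953]), np.float64(99.41104308841484))
```

>>> {"name": "drive_tool", "arguments": {"commands": [{"delta_pos": [-2.5,1.5,10],"twist": 0},{"delta_pos": [0,0,30],"twist": 0},{"delta_pos": [0,0,30],"twist": 0},{"delta_pos": [0,0,6],"twist": 0},{"delta_pos": [0,0,0],"twist": 0},{"delta_pos": [0,0,0],"twist": 0},{"delta_pos": [0,0,0],"twist": 0},{"delta_pos": [0,0,0],"twist": 0},{"delta_pos": [0,0,0],"twist": 0},{"delta_pos": [0,0,0],"twist": 0}]}}

```text
clock: 38.1
tcp_pos: [0.4411, 0.2835, 0.1191]
tcp_rot: [0.647, 0.763, -0.014, -0.012]
ft_force: [1.5, -0.1, 0.2]
opening: 1.003
```

```bash
python3 -c "
from h import *
p,Rm=wpose(); off=Rm[:2,2]*.061; print(Rm.round(3))
print(togo((.4365-off[0],.2824-off[1]),.118,YAW))
"
```

```text
[[-0.163  0.986 -0.036]
 [ 0.987  0.163 -0.006]
 [-0.    -0.036 -0.999]]
(array([-0.3, -2.5,  1.2]), np.float64(-0.07400121867901358), array([0.4411, 0.2835, 0.1191]), np.float64(99.4027207127848))
```

Well centred (2.5 mm off in the jaw direction). Close and lift.

>>> {"name": "drive_tool", "arguments": {"commands": [{"delta_pos": [0,-2,0],"twist": 0},{"delta_pos": [0,0,0],"twist": 0},{"delta_pos": [0,0,0],"twist": 0},{"delta_pos": [0,0,0],"twist": 0},{"delta_pos": [0,0,0],"twist": 0},{"delta_pos": [0,0,0],"twist": 0},{"delta_pos": [0,0,-15],"twist": 0},{"delta_pos": [0,0,-40],"twist": 0},{"delta_pos": [0,0,-60],"twist": 0},{"delta_pos": [0,0,-40],"twist": 0}], "claw": 40}}

```text
clock: 39.35
tcp_pos: [0.4432, 0.2831, 0.2775]
tcp_rot: [0.647, 0.762, -0.017, -0.013]
ft_force: [0.5, -0.1, -1.5]
opening: 0.593
```

```bash
python3 -c "
from h import *
print(wpose()[1].round(3))
print(togo((.6637,-.1438),.27,YAW))
"
```

```text
[[-0.163  0.986 -0.042]
 [ 0.987  0.163 -0.01 ]
 [-0.003 -0.043 -0.999]]
(array([-457.1,  148.1,    2.4]), np.float64(-0.07960298000237978), array([0.4432, 0.2831, 0.2775]), np.float64(99.39711895146144))
```

>>> {"name": "drive_tool", "arguments": {"commands": [{"delta_pos": [-35,11,0],"twist": 0},{"delta_pos": [-54,18,0],"twist": 0},{"delta_pos": [-55,18,0],"twist": 0},{"delta_pos": [-55,18,0],"twist": 0},{"delta_pos": [-55,18,0],"twist": 0},{"delta_pos": [-55,18,0],"twist": 0},{"delta_pos": [-50,16,0],"twist": 0},{"delta_pos": [-35,11,0],"twist": 0},{"delta_pos": [0,0,0],"twist": 0},{"delta_pos": [0,0,0],"twist": 0}]}}

```text
clock: 40.6
tcp_pos: [0.6407, -0.0949, 0.2874]
tcp_rot: [0.646, 0.763, -0.01, -0.009]
ft_force: [0.3, 0.7, -0.6]
opening: 0.591
```

```bash
python3 -c "
from h import *
print(wpose()[1].round(3))
print(togo((.6637,-.1438),.25,YAW))
"
```

```text
[[-0.165  0.986 -0.026]
 [ 0.986  0.165 -0.005]
 [-0.    -0.027 -1.   ]]
(array([-52. ,  15.6,  37. ]), np.float64(0.02391266078010378), array([ 0.6407, -0.0949,  0.2874]), np.float64(99.50063459224391))
```

>>> {"name": "drive_tool", "arguments": {"commands": [{"delta_pos": [-26,8,5],"twist": 0},{"delta_pos": [-26,8,15],"twist": 0},{"delta_pos": [0,0,15],"twist": 0},{"delta_pos": [0,0,0],"twist": 0},{"delta_pos": [0,0,0],"twist": 0},{"delta_pos": [0,0,0],"twist": 0},{"delta_pos": [0,0,0],"twist": 0},{"delta_pos": [0,0,0],"twist": 0},{"delta_pos": [0,0,0],"twist": 0},{"delta_pos": [0,0,0],"twist": 0}]}}

```text
clock: 41.85
tcp_pos: [0.6649, -0.1413, 0.2532]
tcp_rot: [0.644, 0.765, -0.01, -0.008]
ft_force: [0.3, -0.2, -1.7]
opening: 0.594
```

```bash
python3 -c "
from h import *
print(wpose()[1].round(3))
p,Rm=wpose();off=Rm[:2,2]*.1
print(togo((.6610-off[0],-.1444-off[1]),.152,YAW))
im=read_camera('wrist');cv2.imwrite('pics/w9.png',im[:,:,::-1]);np.savez('w9.npz',p=p,R=Rm)
"
```

```text
[[-0.172  0.985 -0.025]
 [ 0.985  0.171 -0.005]
 [-0.    -0.025 -1.   ]]
(array([ -2.2,   0.7, 101.3]), np.float64(0.40175433446797226), array([ 0.6649, -0.1413,  0.2532]), np.float64(99.87847626593178))
```

View pics/w9.png

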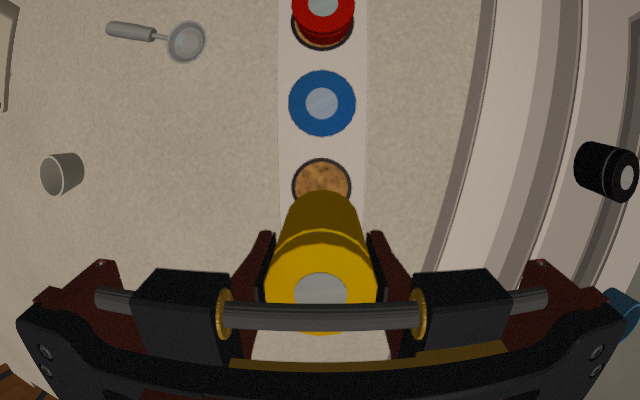

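>>> {"name": "drive_tool", "arguments": {"commands": [{"delta_pos": [-2,1,10],"twist": 0},{"delta_pos": [0,0,25],"twist": 0},{"delta_pos": [0,0,25],"twist": 0},{"delta_pos": [0,0,20],"twist": 0},{"delta_pos": [0,0,12],"twist": 0},{"delta_pos": [0,0,5],"twist": 0},{"delta_pos": [0,0,0],"twist": 0},{"delta_pos": [0,0,0],"twist": 0},{"delta_pos": [0,0,0],"twist": 0},{"delta_pos": [0,0,0],"twist": 0}]}}

```text
clock: 43.15
tcp_pos: [0.6654, -0.1446, 0.1533]
tcp_rot: [0.644, 0.765, -0.009, -0.006]
ft_force: [-0.2, 0.4, -1.0]
opening: 0.591
```

```bash
python3 -c "
from h import *
p,Rm=wpose();off=Rm[:2,2]*.1;print(Rm.round(3))
print(togo((.6610-off[0],-.1444-off[1]),.15,YAW))
d=np.load('w9.npz');print(wbp(322,103,.101,d['p'],d['R']))
"
```

```text
[[-0.171  0.985 -0.021]
 [ 0.985  0.171 -0.006]
 [-0.002 -0.022 -1.   ]]
(array([ 1.2, -2.1,  3.3]), np.float64(0.3811131577553857), array([ 0.6654, -0.1446,  0.1533]), np.float64(99.85783508921921))
[ 0.64850198 -0.06034848]
```

>>> {"name": "drive_tool", "arguments": {"commands": [{"delta_pos": [1,-2,1],"twist": 0},{"delta_pos": [0,0,1],"twist": 0},{"delta_pos": [0,0,1],"twist": 0},{"delta_pos": [0,0,0.7],"twist": 0},{"delta_pos": [0,0,0.5],"twist": 0},{"delta_pos": [0,0,0],"twist": 0},{"delta_pos": [0,0,0],"twist": 0},{"delta_pos": [0,0,0],"twist": 0},{"delta_pos": [0,0,0],"twist": 0},{"delta_pos": [0,0,0],"twist": 0}]}}

```text
clock: 44.4
tcp_pos: [0.6632, -0.144, 0.1492]
tcp_rot: [0.644, 0.765, -0.009, -0.006]
ft_force: [0.4, -0.4, -1.7]
opening: 0.59
```

```bash
python3 -c "
from h import *
print(togo((.6610,-.1444),.15),monitor.read_state()['ft_force'],monitor.read_state()['wrist_torque'])
"
```

```text
(array([-0. , -2.2, -0.7]), None, array([ 0.6632, -0.144 ,  0.1492]), np.float64(99.85872348240551)) [ 0.36141617 -0.44745689 -1.67839353] [ 0.00728773 -0.07918425  0.03429983]
```

Still carrying its weight (-1.7 N); lower a little more.

>>> {"name": "drive_tool", "arguments": {"commands": [{"delta_pos": [0,0,0.8],"twist": 0},{"delta_pos": [0,0,0.8],"twist": 0},{"delta_pos": [0,0,0],"twist": 0},{"delta_pos": [0,0,0],"twist": 0},{"delta_pos": [0,0,0],"twist": 0},{"delta_pos": [0,0,0],"twist": 0},{"delta_pos": [0,0,0],"twist": 0},{"delta_pos": [0,0,0],"twist": 0},{"delta_pos": [0,0,0],"twist": 0},{"delta_pos": [0,0,0],"twist": 0}]}}

```text
clock: 45.65
tcp_pos: [0.6633, -0.1442, 0.1489]
tcp_rot: [0.644, 0.765, -0.009, -0.006]
ft_force: [-0.4, 0.4, 0.1]
opening: 0.592
```

Contact. Release and rise.

>>> {"name": "drive_tool", "arguments": {"commands": [{"delta_pos": [0,0,0],"twist": 0},{"delta_pos": [0,0,0],"twist": 0},{"delta_pos": [0,0,0],"twist": 0},{"delta_pos": [0,0,0],"twist": 0},{"delta_pos": [0,0,0],"twist": 0},{"delta_pos": [0,0,-10],"twist": 0},{"delta_pos": [0,0,-40],"twist": 0},{"delta_pos": [0,0,-50],"twist": 0},{"delta_pos": [0,0,-40],"twist": 0},{"delta_pos": [0,0,0],"twist": 0}], "claw": 87.8}}

```text
clock: 46.9
tcp_pos: [0.6666, -0.1433, 0.2954]
tcp_rot: [0.644, 0.765, -0.008, -0.005]
ft_force: [0.8, -0.1, 0.2]
opening: 0.998
```

>>> {"name": "drive_tool", "arguments": {"commands": [{"delta_pos": [-5,-30,0],"twist": 0},{"delta_pos": [-10,-40,0],"twist": 0},{"delta_pos": [-10,-40,0],"twist": 0},{"delta_pos": [-10,-40,0],"twist": 0},{"delta_pos": [0,-20,0],"twist": 0},{"delta_pos": [0,0,0],"twist": 0},{"delta_pos": [0,0,0],"twist": 0},{"delta_pos": [0,0,0],"twist": 0},{"delta_pos": [0,0,0],"twist": 0},{"delta_pos": [0,0,0],"twist": 0}]}}

```text
clock: 48.15
tcp_pos: [0.5002, -0.2065, 0.2943]
tcp_rot: [0.643, 0.766, -0.009, -0.008]
ft_force: [-0.0, -0.5, -0.2]
opening: 0.998
```

```bash
python3 -c "
from h import *
a=read_camera('scene')[:,:,::-1];b=read_camera('side')[:,:,::-1]
cv2.imwrite('pics/f1.png',cv2.resize(a[130:290,225:445],None,fx=3.6,fy=3.6,interpolation=cv2.INTER_CUBIC))
cv2.imwrite('pics/f2.png',cv2.resize(b[110:310,190:390],None,fx=3,fy=3,interpolation=cv2.INTER_CUBIC))
"
```

```text
(no output)
```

View pics/f1.png

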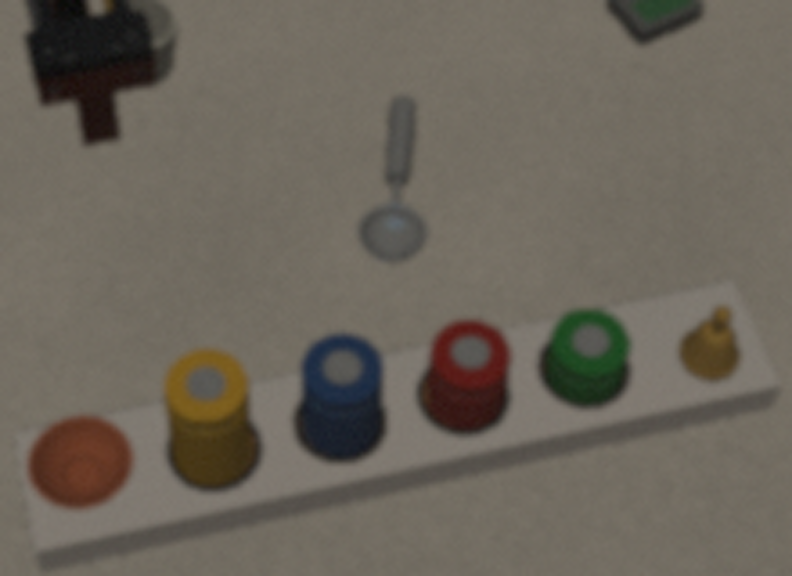

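View pics/f2.png

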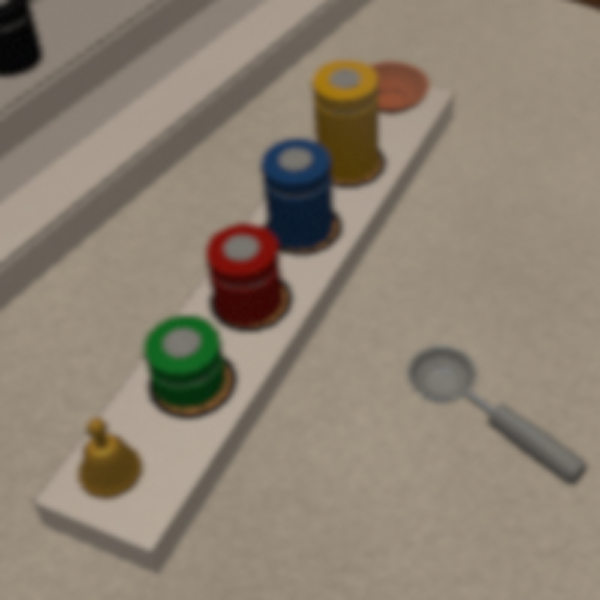

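All four tins stand upright on their marks. Discs in f1 are at yellow (207,383), blue (343,367), red (471,351) and green (591,340). In f2 they are at (345,79), (295,159), (241,248) and (183,342). I'll put numbers on it with both cameras.

```bash
python3 -c "
from h import *
c=np.array([.6403,-.0201]);S=np.array([[np.cos(YAW),np.sin(YAW)],[-np.sin(YAW),np.cos(YAW)]])
for n,a,b,z in [('yellow',(207,383),(345,79),.116),('blue',(343,367),(295,159),.101),('red',(471,351),(241,248),.086),('green',(591,340),(183,342),.071)]:
  s=bp('scene',(a[0]+.5)/3.6-.5+225,(a[1]+.5)/3.6-.5+130,z);d=bp('side',(b[0]+.5)/3-.5+190,(b[1]+.5)/3-.5+110,z)
  print(n,(S@(s-c)*1000).round(1),(S@(d-c)*1000).round(1))
print(monitor.read_state()['dq'].round(3))
"
```

```text
yellow [   2.  -126.8] [   2.2 -126.2]
blue [  2.  -41.3] [  3.  -41.5]
red [ 1.1 43. ] [ 2.6 43.6]
green [  3.  124.7] [  3.3 124.5]
[-0.003 -0.003  0.002 -0.002  0.002 -0.   ]
```

Every tin is within about 3.5 mm of its mark, so I'm handing in.

```bash
python3 -c "
from station import job
print(job.sign_off())"
```

```text
the job is handed in; nothing more can be done
None
```

All four tins are on the step in height order: green on the mark nearest the bell, then red, blue, and yellow nearest the dish. I handed the job in at about 48 s of the 112 s allowed; the sign-off gave no verdict.

- **Placing:** the scene and side cameras agree that every tin is within about 3.5 mm of its mark's centre, against the 13 mm allowed.
- **Standing and clear:** the last pictures show all four tins upright and the gripper open and well away from them.
- **Left alone:** the bell, dish, spoon and purple tin were never touched. The bell, dish and spoon look where they were by eye; I did not measure them at the end.
- **Imperfect:** the tool drifted out of plumb during the job, by up to about 0.05 rad. I set each tin down to within about 1 mm of the step, or to light contact, before letting go.

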